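# Seat a resin specimen block in the corner of a vacuum stage

### The arm

A 7-joint arm with a two-finger parallel gripper is mounted at the origin on the work surface. World frame = base frame: x ahead of the robot, y to its left, z up, the work surface at z = 0. Lengths are in mm, angles in rad, forces in N, time in s.
With the tool pointing down it reaches from about 400 to 875 mm from the base axis. Payload 4.4 kg.
Tool frame: the origin (TCP) lies between the finger pads; the fingertips stand 22 mm ahead of it and the grasp point (between the pads) lies 3 mm ahead of it; z points along the fingers, y is the line along which they close (so a half turn about z gives the same grasp; the last joint's range is limited). The gripper opens to 85 mm and grips with 20 to 120 N. Pads are 22 mm wide; open, the fingers measure 114 mm over their backs; the gripper's body (76 mm by 85 mm) begins 54 mm behind the grasp point. The pads swing forward as they close: fully open they stand 13 mm farther back than shut.
Start: joints at [1.1, 0.628, 0.038, 1.517, -0.027, 0.996, -0.02], TCP at [256.02, -597.471, 253.313] pointing down, gripper open.
Joint ranges: [-3.06, 3.06], [-0.37, 2.12], [-1.25, 1.32], [0.18, 2.47], [-1.1, 4.24], [0.23, 1.98], [-2.94, 2.94]. Speed limits (rad/s): [2.57, 2.57, 3.14, 3.14, 3.14, 3.14, 3.14].

### API

Orientations are given as [roll, pitch, yaw] about the fixed x, y, z axes, in that order (R = Rz(yaw) Ry(pitch) Rx(roll)).
In Python, from cell import ctrl gives the robot as it stands.
- The arm moves only by the tool step_arm, never from a script. Its argument "plan" is a list of rows, each an object of numbers: "dx", "dy", "dz": the shift along the tool's x, y, z scaled (see below); "ax", "ay", "az": the turn, a rotation vector about the tool's x, y, z scaled (see below); "gripper": the opening, from 0 (shut) to 1 (fully open). A call has 1 to 20 rows; each row shifts and turns the commanded pose from where the row before left it, along the tool's axes as they then stand; what a row does not reach is not made up. The controller multiplies each number of a shift by 0.3 m and each number of a turn by 90 degrees. A row lasts 1/8 s, in which the tool goes at most 62.5 mm and 10.7 degrees, less where a joint would pass 70% of its speed; a pose out of reach is approached as far as the arm can. A call with a number of a shift or a turn outside -1 to 1 is refused whole. A call with a gripper value outside its range is refused whole. The fingers move at their own pace and stop on an object; the grip force is fixed at half the most. Time passes only in rows, so rows that do not move let the fingers close. It gives the time, the measured TCP pose, the force, the opening and the grip force at its end, in the units of the state.
- ctrl.read_state(): the state, without advancing time (a new reading comes with each control period).
- ctrl.get_image(name): name is "scene" or "top"; returns a dict with "color" (384x512x3 uint8, red, green, blue), "range_z" (384x512 float32, mm along the optical axis (not along the pixel's ray), 0 where there is no reading), "fx", "fy", "cx", "cy" (pixels), "T" (4x4, takes a point from camera to world coordinates). Camera axes: x right, y down, z forward; pixel columns grow to the right and rows downward; lengths in mm; the calibration is good to about 2 mm. A picture is of the moment at which its call begins.
- ctrl.finish_job(): hands the job in; it is judged then, once.
The state is a dict: "clock": time; "qpos": joint angles; "qd": joint speeds; "tau": joint torques, N m; "eef_pos": TCP position; "tool_rot": TCP orientation; "force": force on the tool from outside, world axes, zero at the start; "torque": the same for the moment, N m; "width": finger opening in mm; "gripper_force": force on a finger pad.
Only numpy, scipy, OpenCV 4.12 (cv2) and the standard library are available. Lean on these libraries where they do the work, as an engineer would, in place of code of your own. Each camera call takes 0.05 s, during which the arm holds its last target. There are 200 camera calls.

### The job

Open the yellow vacuum stopcock all the way first. Then take the orange resin specimen block, set it flat on the grey vacuum stage and press it fully home into the corner of the two low brass stops, its long side flush against the longer stop and its short end flush against the shorter one; finish while still holding it there, pushed against both stops, so that the vacuum can take. Leave the stopcock open and the other things on the bench where they are.

Things in the scene. Friction and masses are not known exactly. Their poses are not given: they have to be found in the camera images.
- amber_center (a point): centre (half-way up) of the orange resin block to seat, loose, about 0.17 kg, dark grey patch on top, standing on a 2 mm thick black mat (its top at z = 0.002). 56 mm long (x), 40 mm wide (y), 50 mm tall (z); a half turn makes no difference. Once seated its lower 14 mm lie behind the stops, so grip its upper part, fingertips at least 17 mm above its underside
- stage: vacuum stage, fixed, turned differently each time: aluminium base 150 x 130 x 10 mm under a grey plate; origin at the centre of the underside, x along the long stop towards the short stop, y towards the long stop, z up. Press towards its +x and +y. Seated home, the block's centre is at x = 0.027, y = 0.025, z = 0.045 m in this frame, its long side parallel to x
- corner (a point): inner corner of the stage where the inner faces of the two stops meet, at the plate's top: x = 0.055, y = 0.045, z = 0.020 m in the stage's frame
- plate: the grey top plate of the stage, 140 (x) x 120 (y) x 10 mm, polished (friction about 0.25), with small vacuum holes; origin at the centre of its underside, its top 10 mm above that and 20 mm above the bench; axes as the stage
- long_stop: the longer brass stop, rigid, smooth, along the stage's +y side: 110 mm (x) x 12 mm (y) x 14 mm tall; origin at the centre of its underside, on the plate's top; the face to press against is its -y face, 6 mm from the origin
- short_stop: the shorter brass stop, rigid, smooth, across the stage's +x end: 12 mm (x) x 80 mm (y) x 14 mm tall; origin at the centre of its underside, on the plate's top; the face to press against is its -x face, 6 mm from the origin
- turret: the white bench vacuum turret, fixed, about 44 mm tall, 64 mm across its foot; origin at the centre of its foot, on the vertical hinge axis of the stopcock; a brass hose nozzle at 32 mm height points along its -x
- stopcock (a joint): angle of the yellow stopcock lever: 0 = closed, the lever across the nozzle (pointing to the turret's +y); pi/2 = 1.571 = fully open at its stop, the lever along the nozzle (pointing to the turret's -x). It grows anticlockwise seen from above, starts more or less closed, is stiff (about 0.12 N m) and stays where it is left
- lever_grip (a point): point to take on the yellow lever, 60 mm from the hinge axis and half-way up the lever. The lever is a straight level bar 12 mm wide and 18 mm tall reaching 82 mm from the axis, its top at 75 mm and its underside at 57 mm above the bench; this point's y axis points outward along the lever
- green_center (a point): centre of a green resin block with a pale grey top patch, loose, same size as the orange one; leave alone
- white_center (a point): centre of a white resin block with a brick-red top patch, loose, same size as the orange one; leave alone
- oil_center (a point): centre of a small amber oil bottle with black cap, loose, 32 mm across, 70 mm tall; leave alone
- slidebox_center (a point): centre of a closed blue slide box, loose, 85 x 160 x 26 mm; leave alone
- dish_center (a point): centre of a glass dish, loose, 80 mm across, 16 mm tall; leave alone
- beaker_center (a point): centre of a small glass beaker, loose, 64 mm across, 75 mm tall; leave alone
- objective_center (a point): centre of a steel microscope objective with a yellow band standing on the bench, loose, 32 mm across, 50 mm tall; leave alone

How it is judged:
By the outcome, as a careful person would: the job done as asked, in the order asked, and still so for the second after the job is handed in, while the arm keeps its last pose, push and grip.
It also fails if it takes over 67 s, if anything falls off the work surface, if the arm or the gripper's body presses on something with over 40 N, if the wrist force passes 120 N, or if a joint passes its speed limit or range.

## Working session

There is one attempt and no reset: what is moved stays moved. The work goes in short steps, Python scripts to look and compute and a tool call to move; the robot and the scene stay as the last step left them, time stands still between calls to the robot, and variables do not carry over. Pictures are saved under pics/ and viewed, at most 10 in all, crops included, and the job is handed in when it is done.

Besides the shell and the picture viewer there is one more tool, called after ">>>" in YAML: its name, and indented under it one key for each argument. step_arm: Moves the arm, as the interface text tells. Shifts and turns lie within -1 to 1; 1 stands for 0.3 m of shift or 90 degrees of turn. Its arguments: {"type":"object","properties":{"plan":{"type":"array"}},"required":["plan"]}

```bash
mkdir -p pics; ls; python3 - <<'E'
from cell import ctrl
import cv2,numpy as np
s=ctrl.read_state();print(s)
for n in("scene","top"):
    d=ctrl.get_image(n);np.savez(f"{n}.npz",**d)
    cv2.imwrite(f"pics/{n}0.png",cv2.resize(d["color"][:,:,::-1],(800,600)))
    print(n,d["fx"],d["cx"],d["cy"],np.round(d["T"],3).tolist())
E
```

```text
pics
{'clock': 0.0, 'qpos': array([ 1.10021582,  0.62933071,  0.03843911,  1.51832826, -0.02701097,
        0.99628358, -0.01999841]), 'qd': array([ 1.14158324e-03,  1.90493771e-03,  8.43865787e-04, -2.12871191e-04,
       -1.83417047e-03, -7.06946042e-05, -1.53218019e-03]), 'tau': array([ 2.87467628e-04, -5.63404584e+01,  1.22601695e+00, -1.93448728e+01,
        1.08517628e-02,  1.04761234e-02,  5.95950928e-05]), 'eef_pos': array([ 255.79447417, -596.94756632,  252.41168104]), 'tool_rot': array([-3.13976056e+00,  1.16008470e-05,  4.04779340e-01]), 'force': array([-0.32868176,  0.29727934, -0.2888296 ]), 'torque': array([-0.02715704, -0.02207352, -0.00486553]), 'gripper_force': 0.0, 'width': 85.28819412733304}
scene 363.7703697328169 262.69351201167774 190.97775293622644 [[0.431, 0.494, -0.755, 1345.145], [0.902, -0.254, 0.349, -382.759], [-0.02, -0.831, -0.555, 634.418], [0.0, 0.0, 0.0, 1.0]]
top 386.09726352658475 252.7874393550531 191.6214025423333 [[-0.018, -0.985, 0.171, 410.121], [-1.0, 0.022, 0.021, -12.95], [-0.024, -0.171, -0.985, 1047.907], [0.0, 0.0, 0.0, 1.0]]
```

View pics/top0.png

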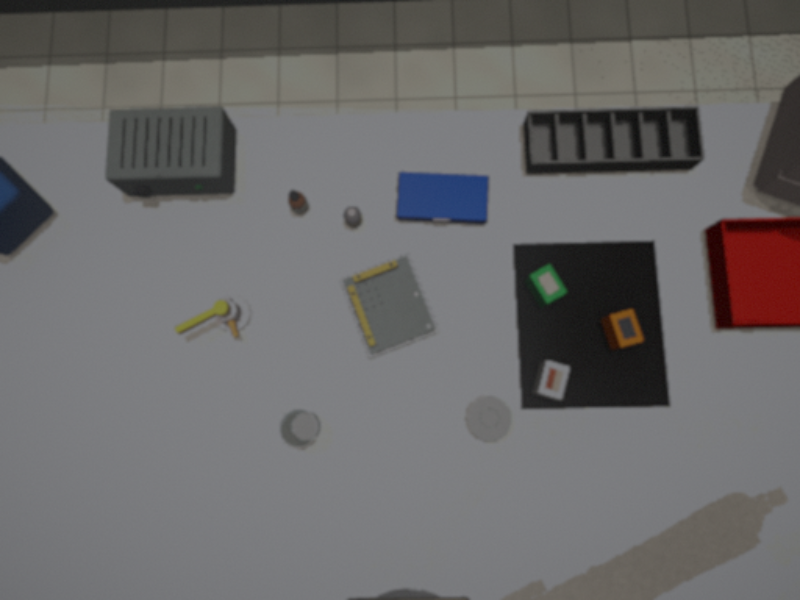

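View pics/scene0.png

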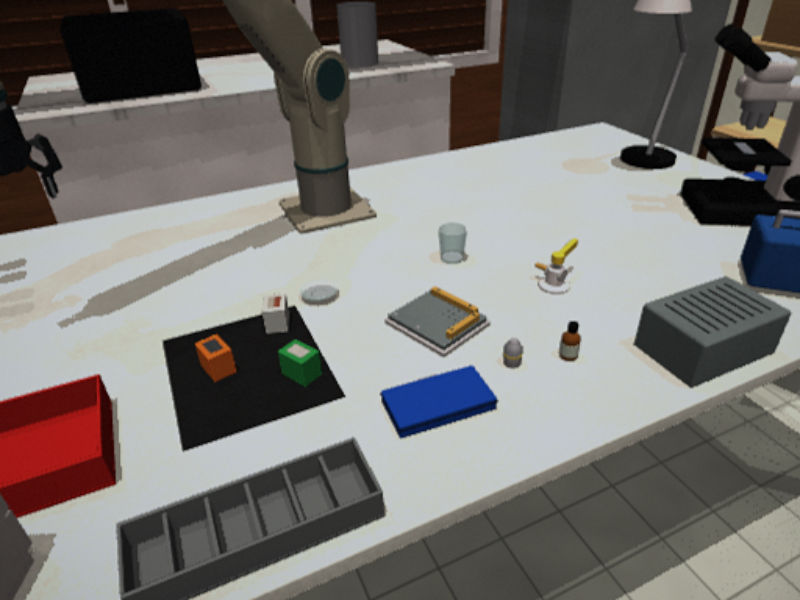

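Top view: the orange block is at about (625,328) on the mat, the stage at (390,305) with yellow stops left and top, and the turret at (228,310) with its lever pointing left and nozzle pointing down. Next I'll measure from masks and rays in both views.

```bash
cat > h.py <<'E'
import numpy as np,cv2
from cell import ctrl
def shot(n):return ctrl.get_image(n)
def load(n):return dict(np.load(n+".npz"))
def ray(d,uv,z):
    uv=np.asarray(uv,float).reshape(-1,2)
    r=np.c_[(uv[:,0]-d["cx"])/d["fx"],(uv[:,1]-d["cy"])/d["fy"],np.ones(len(uv))]@d["T"][:3,:3].T
    o=d["T"][:3,3];return o+r*((z-o[2])/r[:,2])[:,None]
def cloud(d):
    v,u=np.indices(d["range_z"].shape);z=d["range_z"]
    c=np.stack([(u-d["cx"])/d["fx"]*z,(v-d["cy"])/d["fy"]*z,z],-1)
    return c@d["T"][:3,:3].T+d["T"][:3,3]
def mask(d,h0,h1,s0,v0):
    h=cv2.cvtColor(d["color"],cv2.COLOR_RGB2HSV).astype(int)
    return (h[...,0]>=h0)&(h[...,0]<=h1)&(h[...,1]>=s0)&(h[...,2]>=v0)
def rect(p):
    (c,s,a)=cv2.minAreaRect(p[:,:2].astype(np.float32));return np.round(c,1),np.round(s,1),round(a,1)
E
python3 - <<'E'
from h import *
for n in("top","scene"):
    d=load(n);P=cloud(d);Z=P[...,2];print(n)
    ok=(d["range_z"]>0)&(P[...,0]>200)&(P[...,0]<900)&(abs(P[...,1])<600)
    def rep(name,m,zr):
        m=m&ok
        k,l,st,_=cv2.connectedComponentsWithStats(m.astype(np.uint8))
        for i in range(1,k):
            if st[i,4]<12: continue
            v,u=np.where(l==i);q=P[l==i];R=ray(d,np.c_[u,v],zr)
            print(name,st[i].tolist(),"cloud",np.round(np.median(q,0),1),"z5-95",np.round(np.percentile(q[:,2],[5,95]),1),"ray rect",*rect(R),"mean",np.round(R.mean(0)[:2],1))
    rep("orange",mask(d,3,17,150,60)&(Z>46),52)
    rep("orange-all",mask(d,3,17,150,40),52)
    rep("lever",mask(d,22,35,120,60)&(Z>65),75)
    rep("stops",mask(d,15,30,90,60)&(Z>26)&(Z<45),34)
    b=P[(Z>14)&(Z<26)&ok&(P[...,0]>350)]
    rep("plate",(Z>15)&(Z<40),20)
    rep("tall",(Z>40)&(Z<62),50)
E
```

```text
top
orange [390, 198, 22, 24, 236] cloud [ 527.3 -367.2   51.7] z5-95 [48.5 54.2] ray rect [ 528.3 -370.1] [55.6 41.8] 14.7 mean [ 528.2 -369.6]
orange-all [385, 197, 28, 26, 399] cloud [ 527.1 -361.6   49.6] z5-95 [ 1.  53.9] ray rect [ 526.9 -365.5] [60.1 58.5] 13.5 mean [ 526.4 -364.6]
lever [113, 193, 33, 19, 148] cloud [561.9 315.5  74.3] z5-95 [70.6 77. ] ray rect [554.4 324.3] [20.1 89.1] 31.4 mean [560.1 319.5]
stops [226, 167, 28, 13, 104] cloud [637.6  43.2  33.1] z5-95 [28.5 36.1] ray rect [637.1  42.6] [10.4 77.5] 20.4 mean [636.9  42.7]
stops [223, 183, 17, 38, 149] cloud [559.6  66.6  33.5] z5-95 [30.3 36.4] ray rect [561.5  67.1] [106.6  10.2] 19.9 mean [560.4  66.8]
stops [146, 205, 6, 10, 34] cloud [546.7 284.7  36.5] z5-95 [33.9 40.2] ray rect [544.9 284.3] [26.9 10.6] 27.6 mean [545.8 285.7]
plate [405, 77, 7, 24, 82] cloud [ 866.8 -427.9   28.8] z5-95 [17.  39.4] ray rect [ 872.7 -431.5] [68.6 12.3] 2.6 mean [ 870.  -431.6]
plate [423, 76, 8, 25, 100] cloud [ 865.8 -477.    28.2] z5-95 [16.  38.9] ray rect [ 873. -483.] [17.5 71.6] 89.1 mean [ 869.7 -480.7]
plate 
[... 9224 characters left out ...]
773.7 173.9]
tall [125, 213, 24, 20, 287] cloud [ 538.1 -371.    52.5] z5-95 [41.6 54.4] ray rect [ 533.9 -371.2] [73.5 43.4] 12.5 mean [ 534.3 -370.9]
tall [178, 217, 26, 19, 314] cloud [ 613.6 -248.1   52.5] z5-95 [42.  54.7] ray rect [ 610.4 -248.2] [68.  49.9] 28.1 mean [ 610.8 -247.8]
tall [324, 216, 10, 8, 57] cloud [744.1  79.5  46.2] z5-95 [40.6 52.9] ray rect [747.2  77.4] [23.5 29. ] 63.0 mean [747.3  77.4]
tall [33, 239, 35, 69, 744] cloud [ 664.1 -558.4   53.3] z5-95 [41.2 61.2] ray rect [ 617.9 -570. ] [205.7  64.9] 0.3 mean [ 632.3 -562.6]
tall [74, 280, 167, 93, 1548] cloud [ 825.2 -395.7   45.5] z5-95 [41.1 51.4] ray rect [ 862.4 -380.3] [ 86.  299.4] 0.1 mean [ 845.7 -392.5]
```

Measurements agree with the given sizes:

| Item | Position (mm) | Direction |
|---|---|---|
| Orange block | (528, -370), top at z 52 | long axis 14.7° |
| Stage | (581, 21) | yaw 20° |
| Lever hinge | about (573, 291) | lever pointing 121° |

I'll move the closed gripper behind the lever.

>>> step_arm:
  plan:
    - {"dx": 0.113, "dy": -0.127, "gripper": 0}
    - {"dx": 0.113, "dy": -0.127, "gripper": 0}
    - {"dx": 0.113, "dy": -0.127, "gripper": 0}
    - {"dx": 0.113, "dy": -0.127, "gripper": 0}
    - {"dx": 0.113, "dy": -0.127, "gripper": 0}
    - {"dx": 0.113, "dy": -0.127, "gripper": 0}
    - {"dx": 0.113, "dy": -0.127, "gripper": 0}
    - {"dx": 0.113, "dy": -0.127, "gripper": 0}
    - {"dx": 0.113, "dy": -0.127, "gripper": 0}
    - {"dx": 0.113, "dy": -0.127, "gripper": 0}
    - {"dx": 0.113, "dy": -0.127, "gripper": 0}
    - {"dx": 0.113, "dy": -0.127, "gripper": 0}
    - {"dx": 0.113, "dy": -0.127, "gripper": 0}
    - {"dx": 0.113, "dy": -0.127, "gripper": 0}
    - {"dx": 0.113, "dy": -0.127, "gripper": 0}
    - {"dx": 0.113, "dy": -0.127, "gripper": 0}
    - {"dx": 0.113, "dy": -0.127, "gripper": 0}
    - {"dx": 0.113, "dy": -0.127, "gripper": 0}
    - {"dx": 0.113, "dy": -0.127, "gripper": 0}
    - {"dx": 0.113, "dy": -0.127, "gripper": 0}

```text
invalid input
```

>>> step_arm:
  plan:
    - {"dx": 0.113, "dy": -0.127, "dz": 0.0, "ax": 0.0, "ay": 0.0, "az": 0.0, "gripper": 0.0}

```text
clock: 0.22
eef_pos: [269.8, -551.5, 252.4]
tool_rot: [3.14, 0.002, 0.399]
force: [0.8, 1.6, 0.2]
width: 69.6
gripper_force: 0.0
```

>>> step_arm:
  plan:
    - {"dx": 0.113, "dy": -0.127, "dz": 0, "ax": 0, "ay": 0, "az": 0, "gripper": 0}
    - {"dx": 0.113, "dy": -0.127, "dz": 0, "ax": 0, "ay": 0, "az": 0, "gripper": 0}
    - {"dx": 0.113, "dy": -0.127, "dz": 0, "ax": 0, "ay": 0, "az": 0, "gripper": 0}
    - {"dx": 0.113, "dy": -0.127, "dz": 0, "ax": 0, "ay": 0, "az": 0, "gripper": 0}
    - {"dx": 0.113, "dy": -0.127, "dz": 0, "ax": 0, "ay": 0, "az": 0, "gripper": 0}
    - {"dx": 0.113, "dy": -0.127, "dz": 0, "ax": 0, "ay": 0, "az": 0, "gripper": 0}
    - {"dx": 0.113, "dy": -0.127, "dz": 0, "ax": 0, "ay": 0, "az": 0, "gripper": 0}
    - {"dx": 0.113, "dy": -0.127, "dz": 0, "ax": 0, "ay": 0, "az": 0, "gripper": 0}
    - {"dx": 0.113, "dy": -0.127, "dz": 0, "ax": 0, "ay": 0, "az": 0, "gripper": 0}
    - {"dx": 0.113, "dy": -0.127, "dz": 0, "ax": 0, "ay": 0, "az": 0, "gripper": 0}
    - {"dx": 0.113, "dy": -0.127, "dz": 0, "ax": 0, "ay": 0, "az": 0, "gripper": 0}
    - {"dx": 0.113, "dy": -0.127, "dz": 0, "ax": 0, "ay": 0, "az": 0, "gripper": 0}
    - {"dx": 0.113, "dy": -0.127, "dz": 0, "ax": 0, "ay": 0, "az": 0, "gripper": 0}
    - {"dx": 0.113, "dy": -0.127, "dz": 0, "ax": 0, "ay": 0, "az": 0, "gripper": 0}
    - {"dx": 0.113, "dy": -0.127, "dz": 0, "ax": 0, "ay": 0, "az": 0, "gripper": 0}
    - {"dx": 0.113, "dy": -0.127, "dz": 0, "ax": 0, "ay": 0, "az": 0, "gripper": 0}
    - {"dx": 0.113, "dy": -0.127, "dz": 0, "ax": 0, "ay": 0, "az": 0, "gripper": 0}
    - {"dx": 0.113, "dy": -0.127, "dz": 0, "ax": 0, "ay": 0, "az": 0, "gripper": 0}
    - {"dx": 0.113, "dy": -0.127, "dz": 0, "ax": 0, "ay": 0, "az": 0, "gripper": 0}
    - {"dx": 0, "dy": 0, "dz": 0, "ax": 0, "ay": 0, "az": 0, "gripper": 0}

```text
clock: 2.72
eef_pos: [577.8, 375.2, 251.9]
tool_rot: [-3.138, 0.0, 0.411]
force: [-0.3, -0.3, 0.7]
width: -0.0
gripper_force: 0.0
```

>>> step_arm:
  plan:
    - {"dx": 0, "dy": 0, "dz": 0.143, "ax": 0, "ay": 0, "az": 0, "gripper": 0}
    - {"dx": 0, "dy": 0, "dz": 0.143, "ax": 0, "ay": 0, "az": 0, "gripper": 0}
    - {"dx": 0, "dy": 0, "dz": 0.143, "ax": 0, "ay": 0, "az": 0, "gripper": 0}
    - {"dx": 0, "dy": 0, "dz": 0.143, "ax": 0, "ay": 0, "az": 0, "gripper": 0}
    - {"dx": 0, "dy": 0, "dz": 0, "ax": 0, "ay": 0, "az": 0, "gripper": 0}

```text
clock: 3.35
eef_pos: [576.5, 366.9, 78.0]
tool_rot: [3.139, 0.009, 0.404]
force: [-1.6, -0.8, -0.1]
width: 0.1
gripper_force: 0.0
```

```bash
python3 - <<'E'
from h import *
s=ctrl.read_state();p=s["eef_pos"];y=s["tool_rot"][2];print(p,s["force"])
H=np.array([573,291.]);cur=p[:2]
for a in range(121,215,8):
    t=np.radians(a);u=np.array([np.cos(t),np.sin(t)]);n=np.array([-u[1],u[0]])
    q=H+62*u-(6+13.5)*n;d=q-cur;cur=q
    print(a,np.round(q),np.round([(d@[np.cos(y),np.sin(y)])/300,(d@[np.sin(y),-np.cos(y)])/300],3))
E
```

```text
[576.52153659 366.8860015   78.01430724] [-1.64450174 -0.82569003 -0.07272271]
121 [558. 354.] [-0.074  0.014]
129 [549. 351.] [-0.03  -0.003]
137 [541. 348.] [-0.03   0.001]
145 [533. 343.] [-0.03   0.005]
153 [527. 337.] [-0.029  0.01 ]
161 [521. 330.] [-0.027  0.013]
169 [516. 322.] [-0.025  0.017]
177 [512. 314.] [-0.022  0.02 ]
185 [510. 305.] [-0.019  0.023]
193 [508. 296.] [-0.016  0.026]
201 [508. 287.] [-0.012  0.028]
209 [509. 278.] [-0.008  0.029]
```

>>> step_arm:
  plan:
    - {"dx": -0.037, "dy": 0.007, "dz": 0, "ax": 0, "ay": 0, "az": 0, "gripper": 0}
    - {"dx": -0.037, "dy": 0.007, "dz": 0, "ax": 0, "ay": 0, "az": 0, "gripper": 0}
    - {"dx": -0.03, "dy": -0.003, "dz": 0, "ax": 0, "ay": 0, "az": 0, "gripper": 0}
    - {"dx": -0.03, "dy": 0.001, "dz": 0, "ax": 0, "ay": 0, "az": 0, "gripper": 0}
    - {"dx": -0.03, "dy": 0.005, "dz": 0, "ax": 0, "ay": 0, "az": 0, "gripper": 0}
    - {"dx": -0.029, "dy": 0.01, "dz": 0, "ax": 0, "ay": 0, "az": 0, "gripper": 0}
    - {"dx": -0.027, "dy": 0.013, "dz": 0, "ax": 0, "ay": 0, "az": 0, "gripper": 0}
    - {"dx": -0.025, "dy": 0.017, "dz": 0, "ax": 0, "ay": 0, "az": 0, "gripper": 0}
    - {"dx": -0.022, "dy": 0.02, "dz": 0, "ax": 0, "ay": 0, "az": 0, "gripper": 0}
    - {"dx": -0.019, "dy": 0.023, "dz": 0, "ax": 0, "ay": 0, "az": 0, "gripper": 0}

```text
clock: 4.6
eef_pos: [511.3, 308.1, 81.5]
tool_rot: [-3.141, 0.001, 0.405]
force: [1.1, 3.4, 0.3]
width: 0.1
gripper_force: 1.3
```

```bash
python3 - <<'E'
from h import *
s=ctrl.read_state();print(s["eef_pos"],s["force"],s["torque"])
for n in("top","scene"):
    d=shot(n);c=d["color"]
    sl=(slice(165,245),slice(90,200)) if n=="top" else (slice(120,200),slice(310,420))
    cv2.imwrite(f"pics/{n}1.png",cv2.resize(c[sl][:,:,::-1],None,fx=5,fy=5))
E
cd pics; python3 -c "
import cv2,numpy as np;cv2.imwrite('m1.png',np.hstack([cv2.resize(cv2.imread(f'{n}1.png'),(400,291)) for n in('top','scene')]))"
```

```text
[511.33682504 308.13501372  81.51812976] [1.0628325  3.35206342 0.33694385] [ 0.58905767 -0.30492362  0.02539843]
```

View pics/m1.png

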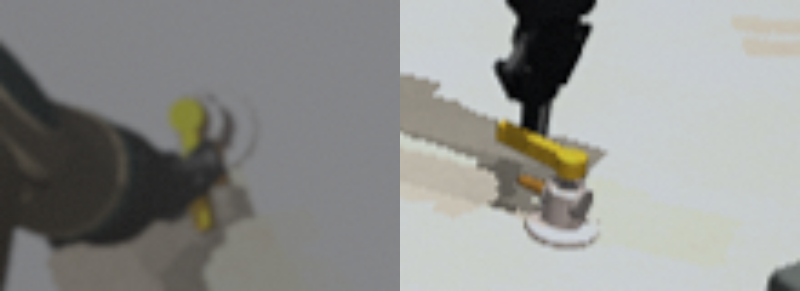

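The lever (top pane, (185,110) to (203,225)) has followed the push and is nearly over the nozzle. I'll keep pushing until it meets the stop.

>>> step_arm:
  plan:
    - {"dx": -0.016, "dy": 0.026, "dz": 0, "ax": 0, "ay": 0, "az": 0, "gripper": 0}
    - {"dx": 0, "dy": 0, "dz": 0, "ax": 0, "ay": 0, "az": 0, "gripper": 0}

```text
clock: 4.95
eef_pos: [510.4, 298.1, 81.5]
tool_rot: [3.141, 0.002, 0.404]
force: [0.6, 0.6, -1.0]
width: 0.0
gripper_force: 0.0
```

>>> step_arm:
  plan:
    - {"dx": -0.012, "dy": 0.028, "dz": 0, "ax": 0, "ay": 0, "az": 0, "gripper": 0}
    - {"dx": 0, "dy": 0, "dz": 0, "ax": 0, "ay": 0, "az": 0, "gripper": 0}

```text
clock: 5.2
eef_pos: [510.4, 295.7, 81.9]
tool_rot: [-3.135, -0.005, 0.408]
force: [0.8, 11.2, -4.1]
width: -0.3
gripper_force: 5.3
```

>>> step_arm:
  plan:
    - {"dx": -0.002, "dy": 0.012, "dz": 0, "ax": 0, "ay": 0, "az": 0, "gripper": 0}
    - {"dx": 0, "dy": 0, "dz": 0, "ax": 0, "ay": 0, "az": 0, "gripper": 0}

```text
clock: 5.45
eef_pos: [510.5, 295.4, 82.0]
tool_rot: [-3.131, -0.006, 0.41]
force: [-1.4, 17.8, -5.6]
width: -0.2
gripper_force: 7.9
```

Firm stop: 18 N with no further motion. Backing off and raising.

>>> step_arm:
  plan:
    - {"dx": 0, "dy": -0.1, "dz": 0, "ax": 0, "ay": 0, "az": 0, "gripper": 0}
    - {"dx": 0, "dy": -0.08, "dz": 0, "ax": 0, "ay": 0, "az": 0, "gripper": 0}
    - {"dx": 0, "dy": 0, "dz": -0.15, "ax": 0, "ay": 0, "az": 0, "gripper": 0}
    - {"dx": 0, "dy": 0, "dz": -0.15, "ax": 0, "ay": 0, "az": 0, "gripper": 0}
    - {"dx": 0, "dy": 0, "dz": -0.15, "ax": 0, "ay": 0, "az": 0, "gripper": 0}
    - {"dx": 0, "dy": 0, "dz": 0, "ax": 0, "ay": 0, "az": 0.095, "gripper": 1}
    - {"dx": 0, "dy": 0, "dz": 0, "ax": 0, "ay": 0, "az": 0, "gripper": 1}

```text
clock: 6.32
eef_pos: [490.0, 335.4, 216.8]
tool_rot: [3.14, 0.001, 0.256]
force: [-0.1, -0.0, -0.1]
width: 35.3
gripper_force: 0.0
```

```bash
cat >> h.py <<'E'
def go(x,y,z):
    s=ctrl.read_state();p=s["eef_pos"];a=s["tool_rot"][2];d=np.array([x,y,z])-p
    print("pos",np.round(p,1),"yaw",round(a,4),"rpy",np.round(s["tool_rot"],3),"F",np.round(s["force"],1),"rows total",np.round([(d[0]*np.cos(a)+d[1]*np.sin(a))/300,(d[0]*np.sin(a)-d[1]*np.cos(a))/300,-d[2]/300],4))
E
python3 - <<'E'
from h import *
go(528.3,-369.8,220)
for n in("top","scene"):
    d=shot(n);P=cloud(d);Z=P[...,2]
    m=mask(d,22,35,120,60)&(Z>60)&(P[...,1]>200)&(P[...,1]<420)&(P[...,0]<650)&(P[...,0]>450)
    v,u=np.where(m);print(n,len(u),rect(ray(d,np.c_[u,v],75)))
E
```

```text
pos [490.  335.4 216.8] yaw 0.2564 rpy [3.14e+00 1.00e-03 2.56e-01] F [-0.1 -0.  -0.1] rows total [-0.4727  2.3061 -0.0107]
top 159 (array([541.3, 279.9]), array([89.4, 20.7]), 24.5)
scene 160 (array([552.3, 276.4]), array([99.6, 43.1]), 25.3)
```

>>> step_arm:
  plan:
    - {"dx": -0.0338, "dy": 0.1647, "dz": 0, "ax": 0, "ay": 0, "az": 0, "gripper": 1}
    - {"dx": -0.0338, "dy": 0.1647, "dz": 0, "ax": 0, "ay": 0, "az": 0, "gripper": 1}
    - {"dx": -0.0338, "dy": 0.1647, "dz": 0, "ax": 0, "ay": 0, "az": 0, "gripper": 1}
    - {"dx": -0.0338, "dy": 0.1647, "dz": 0, "ax": 0, "ay": 0, "az": 0, "gripper": 1}
    - {"dx": -0.0338, "dy": 0.1647, "dz": 0, "ax": 0, "ay": 0, "az": 0, "gripper": 1}
    - {"dx": -0.0338, "dy": 0.1647, "dz": 0, "ax": 0, "ay": 0, "az": 0, "gripper": 1}
    - {"dx": -0.0338, "dy": 0.1647, "dz": 0, "ax": 0, "ay": 0, "az": 0, "gripper": 1}
    - {"dx": -0.0338, "dy": 0.1647, "dz": 0, "ax": 0, "ay": 0, "az": 0, "gripper": 1}
    - {"dx": -0.0338, "dy": 0.1647, "dz": 0, "ax": 0, "ay": 0, "az": 0, "gripper": 1}
    - {"dx": -0.0338, "dy": 0.1647, "dz": 0, "ax": 0, "ay": 0, "az": 0, "gripper": 1}
    - {"dx": -0.0338, "dy": 0.1647, "dz": 0, "ax": 0, "ay": 0, "az": 0, "gripper": 1}
    - {"dx": -0.0338, "dy": 0.1647, "dz": 0, "ax": 0, "ay": 0, "az": 0, "gripper": 1}
    - {"dx": -0.0338, "dy": 0.1647, "dz": 0, "ax": 0, "ay": 0, "az": 0, "gripper": 1}
    - {"dx": -0.0338, "dy": 0.1647, "dz": 0, "ax": 0, "ay": 0, "az": 0, "gripper": 1}
    - {"dx": 0, "dy": 0, "dz": 0, "ax": 0, "ay": 0, "az": 0, "gripper": 1}
    - {"dx": 0, "dy": 0, "dz": 0, "ax": 0, "ay": 0, "az": 0, "gripper": 1}

```text
clock: 8.43
eef_pos: [527.2, -367.9, 215.5]
tool_rot: [-3.139, 0.001, 0.256]
force: [0.3, 0.9, -0.3]
width: 85.6
gripper_force: 0.0
```

```bash
python3 - <<'E'
from h import *
go(528.3,-369.8,49)
E
```

```text
pos [ 527.2 -367.9  215.5] yaw 0.2565 rpy [-3.139e+00  1.000e-03  2.560e-01] F [ 0.3  0.9 -0.3] rows total [0.0019 0.0072 0.5549]
```

>>> step_arm:
  plan:
    - {"dx": 0.002, "dy": 0.007, "dz": 0.142, "ax": 0, "ay": 0, "az": 0, "gripper": 1}
    - {"dx": 0, "dy": 0, "dz": 0.142, "ax": 0, "ay": 0, "az": 0, "gripper": 1}
    - {"dx": 0, "dy": 0, "dz": 0.142, "ax": 0, "ay": 0, "az": 0, "gripper": 1}
    - {"dx": 0, "dy": 0, "dz": 0.142, "ax": 0, "ay": 0, "az": 0, "gripper": 1}
    - {"dx": 0, "dy": 0, "dz": 0, "ax": 0, "ay": 0, "az": 0, "gripper": 1}

```text
clock: 9.05
eef_pos: [526.9, -366.8, 43.0]
tool_rot: [-3.135, 0.005, 0.259]
force: [-0.9, 1.1, 0.5]
width: 85.3
gripper_force: 0.0
```

>>> step_arm:
  plan:
    - {"dx": 0, "dy": 0, "dz": 0, "ax": 0, "ay": 0, "az": 0, "gripper": 0}
    - {"dx": 0, "dy": 0, "dz": 0, "ax": 0, "ay": 0, "az": 0, "gripper": 0}
    - {"dx": 0, "dy": 0, "dz": 0, "ax": 0, "ay": 0, "az": 0, "gripper": 0}
    - {"dx": 0, "dy": 0, "dz": 0, "ax": 0, "ay": 0, "az": 0, "gripper": 0}
    - {"dx": 0, "dy": 0, "dz": 0, "ax": 0, "ay": 0, "az": 0, "gripper": 0}
    - {"dx": 0, "dy": 0, "dz": 0, "ax": 0, "ay": 0, "az": 0, "gripper": 0}

```text
clock: 9.8
eef_pos: [530.3, -371.2, 48.6]
tool_rot: [3.139, -0.003, 0.256]
force: [0.6, -0.4, 6.6]
width: 39.0
gripper_force: 62.5
```

>>> step_arm:
  plan:
    - {"dx": 0, "dy": 0, "dz": -0.07, "ax": 0, "ay": 0, "az": 0, "gripper": 0}
    - {"dx": 0, "dy": 0, "dz": -0.12, "ax": 0, "ay": 0, "az": 0, "gripper": 0}
    - {"dx": 0, "dy": 0, "dz": -0.12, "ax": 0, "ay": 0, "az": 0, "gripper": 0}
    - {"dx": 0, "dy": 0, "dz": -0.07, "ax": 0, "ay": 0, "az": 0, "gripper": 0}
    - {"dx": 0, "dy": 0, "dz": 0, "ax": 0, "ay": 0, "az": -0.059, "gripper": 0}
    - {"dx": 0, "dy": 0, "dz": 0, "ax": 0, "ay": 0, "az": 0, "gripper": 0}
    - {"dx": 0, "dy": 0, "dz": 0, "ax": 0, "ay": 0, "az": 0, "gripper": 0}

```text
clock: 10.68
eef_pos: [528.7, -370.5, 160.6]
tool_rot: [-3.141, 0.0, 0.347]
force: [0.5, -0.5, -2.1]
width: 38.8
gripper_force: 61.4
```

```bash
python3 - <<'E'
from h import *
go(588.9,34.3,160);s=ctrl.read_state();print(s["width"],s["gripper_force"])
E
```

```text
pos [ 528.7 -370.5  160.6] yaw 0.3466 rpy [-3.141  0.     0.347] F [ 0.5 -0.5 -2.1] rows total [ 0.6472 -1.201   0.002 ]
38.8335825518181 61.44813537597656
```

>>> step_arm:
  plan:
    - {"dx": 0.03, "dy": -0.06, "dz": 0, "ax": 0, "ay": 0, "az": 0, "gripper": 0}
    - {"dx": 0.065, "dy": -0.12, "dz": 0, "ax": 0, "ay": 0, "az": 0, "gripper": 0}
    - {"dx": 0.065, "dy": -0.12, "dz": 0, "ax": 0, "ay": 0, "az": 0, "gripper": 0}
    - {"dx": 0.065, "dy": -0.12, "dz": 0, "ax": 0, "ay": 0, "az": 0, "gripper": 0}
    - {"dx": 0.065, "dy": -0.12, "dz": 0, "ax": 0, "ay": 0, "az": 0, "gripper": 0}
    - {"dx": 0.065, "dy": -0.12, "dz": 0, "ax": 0, "ay": 0, "az": 0, "gripper": 0}
    - {"dx": 0.065, "dy": -0.12, "dz": 0, "ax": 0, "ay": 0, "az": 0, "gripper": 0}
    - {"dx": 0.065, "dy": -0.12, "dz": 0, "ax": 0, "ay": 0, "az": 0, "gripper": 0}
    - {"dx": 0.065, "dy": -0.12, "dz": 0, "ax": 0, "ay": 0, "az": 0, "gripper": 0}
    - {"dx": 0.065, "dy": -0.12, "dz": 0, "ax": 0, "ay": 0, "az": 0, "gripper": 0}
    - {"dx": 0.032, "dy": -0.061, "dz": 0, "ax": 0, "ay": 0, "az": 0, "gripper": 0}
    - {"dx": 0, "dy": 0, "dz": 0, "ax": 0, "ay": 0, "az": 0, "gripper": 0}
    - {"dx": 0, "dy": 0, "dz": 0, "ax": 0, "ay": 0, "az": 0, "gripper": 0}
    - {"dx": 0, "dy": 0, "dz": 0, "ax": 0, "ay": 0, "az": 0, "gripper": 0}

```text
clock: 12.42
eef_pos: [588.3, 31.9, 160.3]
tool_rot: [3.14, 0.001, 0.345]
force: [0.4, -0.3, -2.4]
width: 39.1
gripper_force: 61.4
```

```bash
python3 - <<'E'
from h import *
go(588.9,34.3,70)
d=shot("scene");cv2.imwrite("pics/s2.png",cv2.resize(d["color"][90:250,200:340,::-1],None,fx=3.7,fy=3.7))
E
```

```text
pos [588.3  31.9 160.3] yaw 0.345 rpy [3.14e+00 1.00e-03 3.45e-01] F [ 0.4 -0.3 -2.4] rows total [ 0.0045 -0.0069  0.3011]
```

View pics/s2.png

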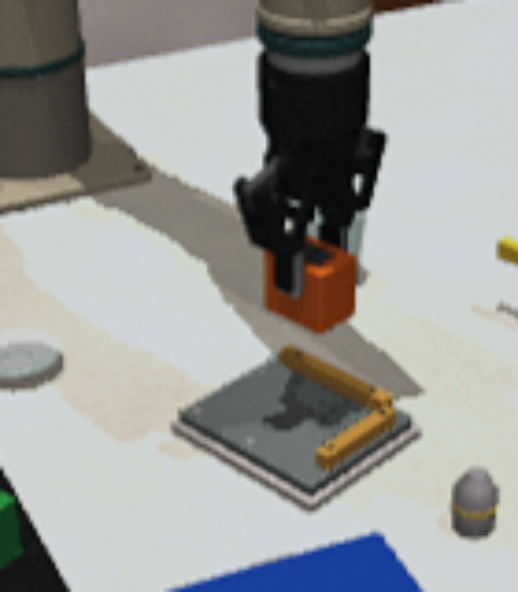

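The block is held upright at (310,290) in the crop, above the stage, with the stops visible behind and to the right. Lowering to contact.

>>> step_arm:
  plan:
    - {"dx": 0, "dy": 0, "dz": 0.1, "ax": 0, "ay": 0, "az": 0, "gripper": 0}
    - {"dx": 0, "dy": 0, "dz": 0.1, "ax": 0, "ay": 0, "az": 0, "gripper": 0}
    - {"dx": 0, "dy": 0, "dz": 0.06, "ax": 0, "ay": 0, "az": -0.002, "gripper": 0}
    - {"dx": 0, "dy": 0, "dz": 0.02, "ax": 0, "ay": 0, "az": 0, "gripper": 0}
    - {"dx": 0, "dy": 0, "dz": 0, "ax": 0, "ay": 0, "az": 0, "gripper": 0}
    - {"dx": 0, "dy": 0, "dz": 0, "ax": 0, "ay": 0, "az": 0, "gripper": 0}

```text
clock: 13.22
eef_pos: [589.3, 34.4, 77.3]
tool_rot: [3.141, -0.002, 0.351]
force: [-0.2, 0.6, -2.5]
width: 38.8
gripper_force: 61.4
```

>>> step_arm:
  plan:
    - {"dx": 0, "dy": 0, "dz": 0.012, "ax": 0, "ay": 0, "az": 0, "gripper": 0}
    - {"dx": 0, "dy": 0, "dz": 0.008, "ax": 0, "ay": 0, "az": 0, "gripper": 0}
    - {"dx": 0, "dy": 0, "dz": 0, "ax": 0, "ay": 0, "az": 0, "gripper": 0}

```text
clock: 13.6
eef_pos: [588.3, 34.4, 70.2]
tool_rot: [-3.142, 0.0, 0.351]
force: [0.4, -0.9, -2.0]
width: 38.6
gripper_force: 61.4
```

>>> step_arm:
  plan:
    - {"dx": 0, "dy": 0, "dz": 0.008, "ax": 0, "ay": 0, "az": 0, "gripper": 0}
    - {"dx": 0, "dy": 0, "dz": 0, "ax": 0, "ay": 0, "az": 0, "gripper": 0}

```text
clock: 13.85
eef_pos: [588.3, 34.3, 67.7]
tool_rot: [-3.142, 0.0, 0.351]
force: [-0.1, -0.9, -2.8]
width: 38.8
gripper_force: 61.4
```

>>> step_arm:
  plan:
    - {"dx": 0, "dy": 0, "dz": 0.006, "ax": 0, "ay": 0, "az": 0, "gripper": 0}
    - {"dx": 0, "dy": 0, "dz": 0, "ax": 0, "ay": 0, "az": 0, "gripper": 0}

```text
clock: 14.1
eef_pos: [588.6, 34.3, 66.6]
tool_rot: [3.141, -0.0, 0.351]
force: [-0.1, -0.6, 2.9]
width: 39.2
gripper_force: 61.8
```

>>> step_arm:
  plan:
    - {"dx": 0, "dy": -0.02, "dz": 0, "ax": 0, "ay": 0, "az": 0, "gripper": 0}
    - {"dx": 0, "dy": -0.015, "dz": 0, "ax": 0, "ay": 0, "az": 0, "gripper": 0}
    - {"dx": 0, "dy": 0, "dz": 0, "ax": 0, "ay": 0, "az": 0, "gripper": 0}

```text
clock: 14.48
eef_pos: [585.3, 45.1, 66.6]
tool_rot: [-3.142, -0.001, 0.352]
force: [0.2, 0.4, 4.9]
width: 39.0
gripper_force: 62.2
```

>>> step_arm:
  plan:
    - {"dx": 0, "dy": -0.01, "dz": 0, "ax": 0, "ay": 0, "az": 0, "gripper": 0}
    - {"dx": 0, "dy": 0, "dz": 0, "ax": 0, "ay": 0, "az": 0, "gripper": 0}

```text
clock: 14.72
eef_pos: [584.5, 47.0, 66.6]
tool_rot: [3.141, -0.001, 0.351]
force: [1.4, -0.8, 6.0]
width: 39.0
gripper_force: 62.4
```

>>> step_arm:
  plan:
    - {"dx": 0, "dy": -0.01, "dz": 0, "ax": 0, "ay": 0, "az": 0, "gripper": 0}
    - {"dx": 0, "dy": 0, "dz": 0, "ax": 0, "ay": 0, "az": 0, "gripper": 0}

```text
clock: 14.98
eef_pos: [583.6, 49.1, 66.6]
tool_rot: [3.14, -0.001, 0.35]
force: [0.6, -2.1, 5.9]
width: 38.8
gripper_force: 62.3
```

>>> step_arm:
  plan:
    - {"dx": 0, "dy": -0.01, "dz": 0, "ax": 0, "ay": 0, "az": 0, "gripper": 0}
    - {"dx": 0, "dy": 0, "dz": 0, "ax": 0, "ay": 0, "az": 0, "gripper": 0}

```text
clock: 15.22
eef_pos: [583.5, 49.3, 66.6]
tool_rot: [3.137, -0.002, 0.349]
force: [2.9, -7.0, 3.8]
width: 39.0
gripper_force: 62.3
```

>>> step_arm:
  plan:
    - {"dx": 0, "dy": -0.01, "dz": 0, "ax": 0, "ay": 0, "az": 0, "gripper": 0}
    - {"dx": 0, "dy": 0, "dz": 0, "ax": 0, "ay": 0, "az": 0, "gripper": 0}

```text
clock: 15.48
eef_pos: [583.4, 49.5, 66.7]
tool_rot: [3.134, -0.003, 0.347]
force: [4.4, -11.5, 3.4]
width: 39.1
gripper_force: 62.2
```

>>> step_arm:
  plan:
    - {"dx": 0.015, "dy": 0, "dz": 0, "ax": 0, "ay": 0, "az": 0, "gripper": 0}
    - {"dx": 0.015, "dy": 0, "dz": 0, "ax": 0, "ay": 0, "az": 0, "gripper": 0}
    - {"dx": 0, "dy": 0, "dz": 0, "ax": 0, "ay": 0, "az": 0, "gripper": 0}

```text
clock: 15.85
eef_pos: [587.9, 51.0, 66.8]
tool_rot: [3.135, 0.006, 0.347]
force: [-2.9, -13.9, 11.9]
width: 39.0
gripper_force: 63.5
```

>>> step_arm:
  plan:
    - {"dx": 0.01, "dy": 0, "dz": 0, "ax": 0, "ay": 0, "az": 0, "gripper": 0}
    - {"dx": 0, "dy": 0, "dz": 0, "ax": 0, "ay": 0, "az": 0, "gripper": 0}

```text
clock: 16.1
eef_pos: [590.3, 51.9, 66.8]
tool_rot: [3.135, 0.007, 0.347]
force: [-4.7, -13.8, 13.7]
width: 38.9
gripper_force: 63.5
```

>>> step_arm:
  plan:
    - {"dx": 0.01, "dy": 0, "dz": 0, "ax": 0, "ay": 0, "az": 0, "gripper": 0}
    - {"dx": 0, "dy": 0, "dz": 0, "ax": 0, "ay": 0, "az": 0, "gripper": 0}

```text
clock: 16.35
eef_pos: [593.2, 53.0, 66.7]
tool_rot: [3.135, 0.007, 0.347]
force: [-4.0, -13.3, 13.7]
width: 39.0
gripper_force: 63.5
```

>>> step_arm:
  plan:
    - {"dx": 0.01, "dy": 0, "dz": 0, "ax": 0, "ay": 0, "az": 0, "gripper": 0}
    - {"dx": 0, "dy": 0, "dz": 0, "ax": 0, "ay": 0, "az": 0, "gripper": 0}

```text
clock: 16.6
eef_pos: [596.0, 54.0, 66.7]
tool_rot: [3.135, 0.007, 0.347]
force: [-4.0, -13.8, 13.0]
width: 39.0
gripper_force: 63.5
```

>>> step_arm:
  plan:
    - {"dx": 0.01, "dy": 0, "dz": -0.002, "ax": 0, "ay": 0, "az": 0, "gripper": 0}
    - {"dx": 0, "dy": 0, "dz": 0, "ax": 0, "ay": 0, "az": 0, "gripper": 0}

```text
clock: 16.85
eef_pos: [599.0, 55.1, 66.8]
tool_rot: [3.135, 0.006, 0.347]
force: [-2.4, -13.4, 8.1]
width: 38.8
gripper_force: 62.8
```

>>> step_arm:
  plan:
    - {"dx": 0.008, "dy": 0, "dz": 0, "ax": 0, "ay": 0, "az": 0, "gripper": 0}
    - {"dx": 0, "dy": 0, "dz": 0, "ax": 0, "ay": 0, "az": 0, "gripper": 0}

```text
clock: 17.1
eef_pos: [600.6, 55.7, 66.8]
tool_rot: [3.135, 0.008, 0.347]
force: [-4.8, -13.4, 10.6]
width: 39.1
gripper_force: 63.1
```

>>> step_arm:
  plan:
    - {"dx": 0.008, "dy": 0, "dz": 0, "ax": 0, "ay": 0, "az": 0, "gripper": 0}
    - {"dx": 0, "dy": 0, "dz": 0, "ax": 0, "ay": 0, "az": 0, "gripper": 0}

```text
clock: 17.35
eef_pos: [600.7, 55.7, 66.8]
tool_rot: [3.135, 0.013, 0.347]
force: [-8.2, -15.9, 14.8]
width: 38.9
gripper_force: 63.6
```

>>> step_arm:
  plan:
    - {"dx": 0.006, "dy": 0, "dz": 0, "ax": 0, "ay": 0, "az": 0, "gripper": 0}
    - {"dx": 0, "dy": 0, "dz": 0, "ax": 0, "ay": 0, "az": 0, "gripper": 0}

```text
clock: 17.6
eef_pos: [600.8, 55.7, 66.9]
tool_rot: [3.135, 0.016, 0.347]
force: [-12.5, -15.2, 18.7]
width: 39.1
gripper_force: 64.1
```

Both stops are in contact. The push has leaned the tool about 0.9°, so I'll level it while keeping the push.

>>> step_arm:
  plan:
    - {"dx": 0, "dy": 0, "dz": -0.002, "ax": 0.004, "ay": 0.01, "az": -0.001, "gripper": 0}
    - {"dx": 0, "dy": 0, "dz": 0, "ax": 0, "ay": 0, "az": 0, "gripper": 0}
    - {"dx": 0, "dy": 0, "dz": 0, "ax": 0, "ay": 0, "az": 0, "gripper": 0}

```text
clock: 17.98
eef_pos: [600.5, 55.4, 66.6]
tool_rot: [-3.141, 0.001, 0.348]
force: [-10.0, -16.4, 13.3]
width: 38.6
gripper_force: 63.5
```

```bash
python3 - <<'E'
from h import *
s=ctrl.read_state();print(s["eef_pos"],s["tool_rot"],s["force"],s["torque"],s["clock"])
d=shot("scene");a=cv2.resize(d["color"][125:235,235,None].repeat(1,1) if 0 else d["color"][135:235,230:330,::-1],(400,400),interpolation=cv2.INTER_CUBIC)
t=shot("top");b=cv2.resize(t["color"][150:250,100:300,::-1],(800,400))[:, :400] if 0 else cv2.resize(t["color"][130:260,100:300,::-1],(400,260))
cv2.imwrite("pics/m3.png",np.hstack([a,np.vstack([b,np.zeros((140,400,3),np.uint8)])]))
P=cloud(d);m=mask(d,3,14,150,60)&(P[...,1]>-50)&(P[...,1]<110)&(P[...,0]<660)&(P[...,2]>10)&(P[...,2]<80)
print("block z range",np.percentile(P[m][:,2],[2,50,98]))
P=cloud(t);m=mask(t,22,35,120,60)&(P[...,2]>60)&(P[...,1]>200)&(P[...,1]<420)&(P[...,0]<650)&(P[...,0]>450)
v,u=np.where(m);print("lever",rect(ray(t,np.c_[u,v],75)))
n=(P[...,2]>26)&(P[...,2]<40)&mask(t,5,25,90,50)&(P[...,1]>230)&(P[...,1]<350)&(P[...,0]<620)&(P[...,0]>450)
v,u=np.where(n);print("nozzle",len(u),rect(ray(t,np.c_[u,v],32)) if len(u) else 0)
E
```

```text
[600.50758386  55.37274623  66.63479097] [-3.14145249e+00  9.19678471e-04  3.47655255e-01] [-10.00491325 -16.39489735  13.25657946] [-3.86190719  2.1420217  -0.03801555] 17.975
block z range [23.22388082 51.60952918 72.68646947]
lever (array([554.6, 284.6]), array([63.7, 20.4]), 27.7)
nozzle 20 (array([543.3, 284.4]), array([28.1,  6. ]), 9.6)
```

View pics/m3.png

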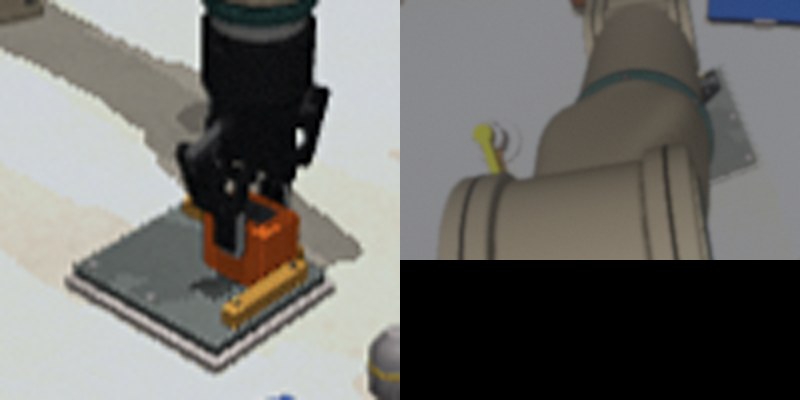

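The crop shows the block flat in the corner at (255,240), touching both brass stops. In the top view the lever at (490,150) lies along the nozzle. Handing in while holding.

```bash
python3 -c "
from cell import ctrl
print(ctrl.finish_job())"
```

```text
the job is handed in; nothing more can be done
None
```

The stopcock is fully open at its stop, and the orange block is level in the corner, held against both stops with about 15 N towards the short one and 12 N towards the long one; the job is handed in, with no verdict returned.

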